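# Feel along an extinguisher's weld seam

## Robot

A 6-joint arm with a two-finger parallel gripper is mounted at the origin on the work surface. World frame = base frame: x ahead of the robot, y to its left, z up, the work surface at z = 0. Lengths are in mm, angles in rad, forces in N, time in s.
With the tool pointing down it reaches from about 275 to 750 mm from the base axis. Payload 10.2 kg.
Tool frame: the origin (TCP) lies midway between the tips of the shut fingers; the grasp point (between the pads) lies 19 mm behind it; z points along the fingers, y is the line along which they close (so a half turn about z gives the same grasp; the last joint's range is limited). The gripper opens to 85 mm and grips with 20 to 120 N. Pads are 22 mm wide; open, the fingers measure 114 mm over their backs; the gripper's body (76 mm by 85 mm) begins 54 mm behind the grasp point. The pads swing forward as they close: fully open they stand 13 mm farther back than shut.
Start: joints at [0.944, 0.313, 1.498, -0, 1.331, -0.223], TCP at [206.294, 482.777, 231.294] pointing down, gripper open.
Joint ranges: [-2.94, 2.94], [-0.97, 2.17], [0.19, 2.56], [-1.23, 4.37], [0.02, 3.11], [-2.88, 2.88]. Speed limits (rad/s): [2.39, 2.39, 3.01, 3.14, 3.14, 3.14].

## Interface

Orientations are given as a unit quaternion [w, x, y, z].
In Python, from rig import ctrl gives the robot as it stands.
- The arm moves only by the tool send_rows, never from a script. Its argument "targets" is a list of rows, each a list of 7 numbers: the closure, from -1 (fully open) to 1 (shut), so that 0 is half open, then the shift along the tool's x, y, z in m, then the turn, a rotation vector about the tool's x, y, z in rad. In form: [[claw, dx, dy, dz, ax, ay, az], ...]. A call has exactly 10 rows; each row shifts and turns the commanded pose from where the row before left it, along the tool's axes as they then stand; what a row does not reach is not made up. A row lasts 1/8 s, in which the tool goes at most 62.5 mm and 10.7 degrees, less where a joint would pass 70% of its speed; a pose out of reach is approached as far as the arm can. A call with a gripper value outside its range is refused whole. The fingers move at their own pace and stop on an object; "squeeze" is the grip in N (left out, the last holds). Time passes only in rows, so rows that do not move let the fingers close, or fill a call up. It gives the time, the measured TCP pose, the force, the opening and the grip force at its end, in the units of the state.
- ctrl.sense(): the state, without advancing time (a new reading comes with each control period).
- ctrl.capture(name): name is "side" or "top"; returns a dict with "img" (400x640x3 uint8, red, green, blue), "camera_matrix" (3x3 intrinsics, pixels), "R" (3x3) and "t" (3): a world point X has camera coordinates R X + t. Camera axes: x right, y down, z forward; pixel columns grow to the right and rows downward; lengths in mm; the calibration is good to about 2 mm. A picture is of the moment at which its call begins. There is no depth.
- ctrl.finish_job(): hands the job in; it is judged then, once.
Trained networks look in a picture, given as the dict that the camera call returned (one of the last four; its "shot" number tells which), for a name from the list of things; names that differ only in an ending like _2 or _b are one class to them, and where a whole thing is asked for, a point or a joint stands for the part that bears it (a point fixed in the world has none). Each returns a list of dicts, best first, with "score" (0 to 1); they miss things now and then, are a little off and sometimes report something else, mostly with a low value. They report only what shows in the picture. A call takes as long as a camera call.
- ctrl.boxes_of(query, picture): "extent" ([left, top, width, height] in pixels, round what is visible of it).
- ctrl.landmark_of(query, picture): "point" ([column, row] in pixels: a listed point, or the origin of a listed thing).
The state is a dict: "time_s": time; "joints": joint angles; "dq": joint speeds; "tau": joint torques, N m; "eef_pos": TCP position; "ee_rot": TCP orientation; "force": force on the tool from outside, world axes, zero at the start; "wrist_torque": the same for the moment, N m; "grip_width": opening from 0.0 (shut) to 1.0 (fully open); "grip_force": force on a finger pad.
Only numpy, scipy, OpenCV 4.12 (cv2) and the standard library are available. Lean on these libraries where they do the work, as an engineer would, in place of code of your own. Each camera call takes 0.05 s, during which the arm holds its last target. There are 200 camera calls.

## Task

Check the weld seam on top of the red extinguisher shell by touch: with the closed fingertips, touch its yellow end mark, then run them slowly along the seam, touching it all the way, to the blue end mark. Touch lightly, so that the sprung cradle gives a little but is never pushed down close to its stop, grasp and lift nothing, do not shift or roll the shell in its cradle, and leave everything else where it is. Finish with the fingertips still resting lightly on the blue mark, to point out the spot for re-inspection: end the job while holding that touch.

Things in the scene. Friction and masses are not known exactly. Their poses are not given: they have to be found in the camera images.
- seam: weld bead along the top of the red shell: 200 mm long (its first 20 mm painted yellow, its last 20 mm blue, bare steel between), 10 mm wide, standing 2.5 mm above the shell's crown; origin at the middle of its top face, about 172 mm above the table at rest; its x axis runs along the seam from the yellow mark towards the blue mark, z up. The shell curves away to both sides (radius 55 mm)
- start_mark (a point): yellow end of the bead, 20 mm long and 10 mm wide, level with the rest; the point is the middle of its top face, 90 mm from the seam's middle, near the shell's black foot. A yellow band 20 mm wide runs round the shell there
- end_mark (a point): blue end of the bead, 20 mm long and 10 mm wide, level with the rest; the point is the middle of its top face, 90 mm from the seam's middle, near the shell's brass neck. A blue band 20 mm wide runs round the shell there
- tank: the red extinguisher shell, 110 mm in diameter, 280 mm long, about 0.9 kg, lying loose in the cradle's two rubber vees; origin on its axis, 57.5 mm below the seam's middle; x along its axis towards the neck, z up through the seam
- cradle (a joint): how far the sprung blue cradle, with the shell on it, is pressed down, in m: 0 at rest, stop at 0.016. It starts to give at 1 to 3 N and then takes 0.5 N more per mm; 4 to 7 mm down is a good light touch, beyond 13 mm is too hard. It sinks straight down without tipping, and springs back
- base: dark steel foot plate of the cradle, 240 x 140 x 16 mm, fixed to the table, four guide posts to 62 mm height; origin under its middle, x along the seam from yellow to blue. It may lie at any yaw
- valve_head: bystander: brass valve head with a red lever, 68 mm high, standing beside the cradle; origin under its foot
- wrench: bystander: open-ended wrench, 170 mm long, lying beside the cradle; origin under its middle
- collar: bystander: brass collar, 44 mm across, 16 mm high, beyond the shell's foot end; origin under its middle
- mug: bystander: white mug, about 80 mm wide, 90 mm high; origin under its middle
- screwdriver: bystander: screwdriver, 200 mm long, lying; origin under its middle
- cartridge: bystander: upright steel gas cartridge, 40 mm in diameter, 110 mm high; origin under its middle

How it is judged:
By the outcome, as a careful person would: the job done as asked, in the order asked, and still so for the second after the job is handed in, while the arm keeps its last pose, push and grip.
It also fails if it takes over 48 s, if anything falls off the work surface, if the arm or the gripper's body presses on something with over 40 N, if the wrist force passes 120 N, or if a joint passes its speed limit or range.

## Working session

There is one attempt and no reset: what is moved stays moved. The work goes in short steps, Python scripts to look and compute and a tool call to move; the robot and the scene stay as the last step left them, time stands still between calls to the robot, and variables do not carry over. Pictures are saved under pics/ and viewed, at most 10 in all, crops included, and the job is handed in when it is done.

Besides the shell and the picture viewer there is one more tool, called after ">>>" in YAML: its name, and indented under it one key for each argument. send_rows: Moves the arm, as the interface text tells. Its arguments: {"type":"object","properties":{"targets":{"type":"array"},"squeeze":{"type":"number"}},"required":["targets"]}

```bash
mkdir -p pics; cat > h.py <<'E'
import numpy as np,cv2
from rig import ctrl
def ray(p,uv):
    K=np.array(p["camera_matrix"]);R=np.array(p["R"]);t=np.array(p["t"])
    d=R.T@np.linalg.solve(K,[uv[0],uv[1],1.]);return -R.T@t,d
def atz(p,uv,z):
    c,d=ray(p,uv);return c+d*(z-c[2])/d[2]
def tri(a,b):
    (c1,d1),(c2,d2)=a,b
    s=np.linalg.lstsq(np.array([d1,-d2]).T,c2-c1,rcond=None)[0]
    x,y=c1+s[0]*d1,c2+s[1]*d2
    return (x+y)/2,np.linalg.norm(x-y)
def proj(p,X):
    v=np.array(p["camera_matrix"])@(np.array(p["R"])@X+np.array(p["t"]));return v[:2]/v[2]
def save(p,n): cv2.imwrite("pics/"+n,cv2.cvtColor(p["img"],cv2.COLOR_RGB2BGR))
E
python3 - <<'E'
from h import *
np.set_printoptions(precision=1,suppress=True)
P={n:ctrl.capture(n) for n in("top","side")}
for n in P: save(P[n],n+"0.png")
zs=dict(seam=172,start_mark=172,end_mark=172,tank=114,valve_head=0,mug=0,cartridge=0,collar=0,wrench=0,screwdriver=0)
for k,z in zs.items():
    L={}
    for n in P:
        r=ctrl.landmark_of(k,P[n])
        if r: L[n]=r[0]; print(k,n,np.array(r[0]["point"]),round(r[0]["score"],2),atz(P[n],r[0]["point"],z))
    if len(L)==2: print("   tri",*tri(*[ray(P[n],L[n]["point"]) for n in P]))
s=ctrl.sense();print(s["eef_pos"],s["ee_rot"],s["force"],s["time_s"])
E
```

```text
seam top [351.6 201.8] 0.83 [568.1 -83.9 172. ]
seam side [295.  194.3] 0.9 [570.3 -72.5 172. ]
   tri [569.8 -78.4 175.2] 11.360166091312381
start_mark top [289.6 213.6] 0.7 [539.3  71.7 172. ]
start_mark side [323.5 173.1] 0.8 [551.7  15.3 172. ]
   tri [536.   52.3 132.9] 48.74694785979634
end_mark top [383.4 192.8] 0.61 [ 590.6 -164.6  172. ]
end_mark side [262.5 218.1] 0.85 [ 589.2 -165.4  172. ]
   tri [ 590.1 -164.9  173.3] 1.2273497222650176
tank top [346.1 205.2] 0.95 [568.3 -73.5 114. ]
tank side [293.4 207.8] 0.56 [571.6 -81.4 114. ]
   tri [568.5 -76.9 105.5] 6.162703962921749
valve_head top [340.1 164.8] 0.72 [709.8 -64.4   0. ]
valve_head side [327.6 262.8] 0.86 [703.7 -57.    0. ]
   tri [707.  -61.7  14.1] 4.365228147385187
mug top [190.6 192.9] 0.67 [626.2 385.9   0. ]
mug side [442.1 173.6] 0.77 [631.7 382.4  -0. ]
   tri [628.  389.5 -10.3] 0.3944427382049804
cartridge top [449.5 228.2] 0.82 [ 514.8 -384.4    0. ]
cartridge side [180.2 265.4] 0.57 [ 520.7 -394.8    0. ]
   tri [ 515.1 -393.5  -14.7] 8.013464942551137
collar top [286.5 216.3] 0.59 [553.4  97.    0. ]
collar side [345.9 192.6] 0.48 [545.9  96.1   0. ]
   tri [551.4  94.2  10.4] 3.87295110299122
wrench top [359.  251.5] 0.82 [ 448.4 -115.9    0. ]
wrench side [269.4 199.7] 0.52 [ 458.1 -107.7    0. ]
   tri [ 450.7 -111.6   -9.1] 11.119160797044215
screwdriver top [174.  259.7] 0.97 [428.3 424.    0. ]
screwdriver side [411.2 124.3] 0.6 [431.3 415.9   0. ]
   tri [427.2 424.7  -8.1] 5.497420274005348
[206.3 482.8 231.3] [0.  0.2 1.  0. ] [-0.1  0.1  0.3] 1.1
```

```bash
python3 - <<'E'
import cv2
a=cv2.imread("pics/top0.png")[150:260,250:430];b=cv2.imread("pics/side0.png")[120:270,220:400]
cv2.imwrite("pics/c.png",cv2.vconcat([cv2.resize(a,(650,290),interpolation=2)[:290],cv2.resize(b,(650,300),interpolation=2)]))
print(650/180,290/110,300/150)
E
```

```text
3.611111111111111 2.6363636363636362 2.0
```

View pics/c.png

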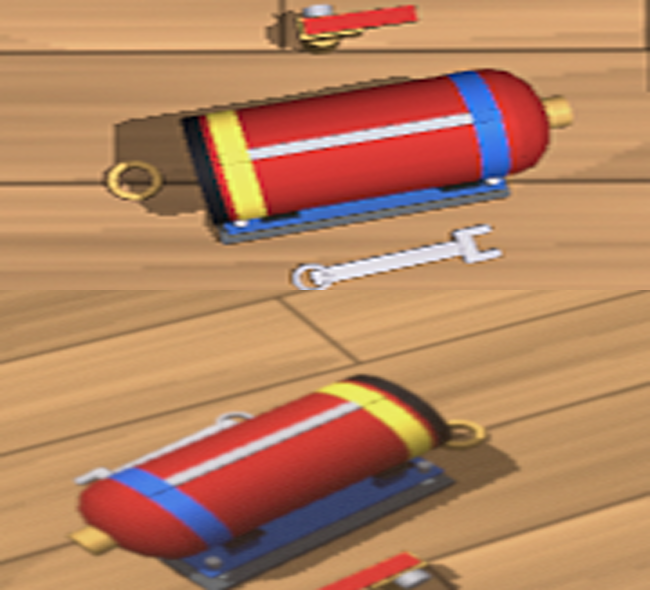

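View pics/side0.png

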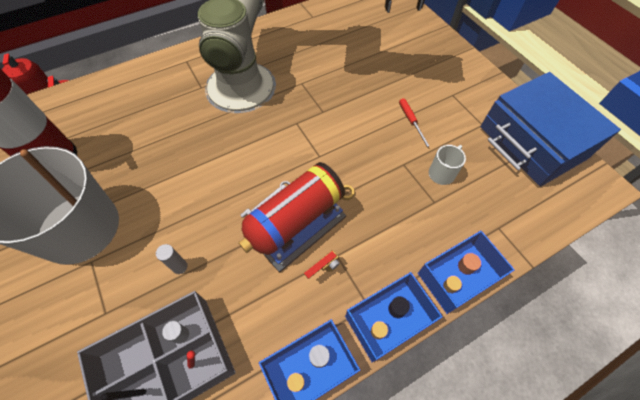

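The shell runs along roughly −y, with yellow on the robot's left and blue on its right. The bare bead shows in the top image from about (319,209) to (380,195), and in the side image from about (264,215) to (321,177). I'll segment it for precision.

```bash
cat > seg.py <<'E'
from h import *
np.set_printoptions(precision=1,suppress=True)
def fit(p):
    im=p["img"].astype(float)
    # bounded region around nominal seam
    a,b=proj(p,np.array([539.,50,172])),proj(p,np.array([590.,-165,172]))
    m=np.zeros(im.shape[:2],np.uint8);cv2.line(m,tuple(map(int,a)),tuple(map(int,b)),255,13)
    g=np.minimum(im[...,1],im[...,2])  # white: g and b high; red/yellow/blue have one low
    w=np.clip(np.minimum(g,im[...,0])-60,0,None)*(m>0)
    w[w<25]=0
    v,u=np.nonzero(w);X=np.array([atz(p,(uu,vv),172) for uu,vv in zip(u,v)])[:,:2];W=w[v,u]
    c=np.average(X,axis=0,weights=W);d=np.linalg.eigh(np.cov(X.T,aweights=W))[1][:,1]
    d*=-np.sign(d[1]);s=(X-c)@d;l=(X-c)@np.array([-d[1],d[0]])
    return c,d,s.min(),s.max(),np.sqrt(12*np.average((s)**2,weights=W)),l.std(),len(W)
if __name__=="__main__":
    for n in("top","side"):
        p=ctrl.capture(n);r=fit(p);print(n,*r,"yaw",np.degrees(np.arctan2(r[1][1],r[1][0])))
E
python3 seg.py
```

```text
top [567.6 -69.9] [ 0.2 -1. ] -91.67620863654572 109.21070552389523 184.5734564594785 6.873307529378947 456 yaw -77.38337891274885
side [566.2 -61.6] [ 0.2 -1. ] -133.9643033044844 118.05592875173832 223.20259504670332 8.15778396106651 665 yaw -75.85968141985728
```

```bash
python3 - <<'E'
s=open('seg.py').read()
s=s.replace('''    w[w<25]=0
''','''    w[w<60]=0
    hsv=cv2.cvtColor(p["img"],cv2.COLOR_RGB2HSV);w[hsv[...,1]>70]=0
    k,lab,st,_=cv2.connectedComponentsWithStats((w>0).astype(np.uint8));print(st[1:].tolist())
    w[lab!=1+np.argmax(st[1:,4])]=0
''')
open('seg.py','w').write(s)
E
python3 seg.py
```

```text
[[318, 193, 63, 17, 250]]
top [569.5 -78.3] [ 0.2 -1. ] -80.10417110519445 79.62643534407536 159.73213749691183 2.890521538668011 250 yaw -77.5047582353063
[[266, 176, 54, 42, 264]]
side [572.  -80.4] [ 0.2 -1. ] -82.34430234078329 75.97103250926008 158.72172046296518 3.024542935222731 264 yaw -77.35942470295434
```

```bash
cat > nav.py <<'E'
from h import *
from scipy.spatial.transform import Rotation as Ro
np.set_printoptions(precision=2,suppress=True)
def R():
    q=np.array(ctrl.sense()["ee_rot"]);return Ro.from_quat(q[[1,2,3,0]])
def go(T):
    s=ctrl.sense();return R().inv().apply(np.array(T)-np.array(s["eef_pos"]))
E
python3 - <<'E'
from nav import *
M=R().as_matrix();print(M)
a=np.degrees(np.arctan2(M[1,0],M[0,0]));print("tool x ang",a)
for t in(12.6,-167.4):
    D=(t-a+180)%360-180;print("world turn",D,"tool az rad",-np.radians(D))
    Rn=Ro.from_euler('z',D,degrees=True)*R()
    print(" shift after turn",Rn.inv().apply(np.array([550.9,8.3,231.3])-ctrl.sense()["eef_pos"]))
print(ctrl.sense()["joints"])
E
```

```text
[[-0.92  0.39 -0.  ]
 [ 0.39  0.92 -0.  ]
 [ 0.   -0.   -1.  ]]
tool x ang 156.86341431195976
world turn -144.26341431195976 tool az rad 2.517871569912408
 shift after turn [232.81 538.21  -0.04]
world turn 35.736585688040236 tool az rad -0.6237210836773853
 shift after turn [-232.81 -538.21    0.01]
[ 0.94  0.31  1.5  -0.    1.33 -0.22]
```

>>> send_rows:
  targets:
    - [1,0,0,0,0,0,-0.156]
    - [1,0,0,0,0,0,-0.156]
    - [1,0,0,0,0,0,-0.156]
    - [1,0,0,0,0,0,-0.156]
    - [1,-0.019,-0.044,0,0,0,0]
    - [1,-0.019,-0.044,0,0,0,0]
    - [1,-0.019,-0.044,0,0,0,0]
    - [1,-0.019,-0.044,0,0,0,0]
    - [1,-0.019,-0.044,0,0,0,0]
    - [1,-0.019,-0.044,0,0,0,0]
  squeeze: 20

```text
time_s: 2.55
eef_pos: [376.0, 248.7, 231.5]
ee_rot: [0.0, -0.11, 0.994, 0.0]
force: [0.2, -0.0, 0.9]
grip_width: 0.003
grip_force: 0.0
```

>>> send_rows:
  targets:
    - [1,-0.019,-0.044,0,0,0,0]
    - [1,-0.019,-0.044,0,0,0,0]
    - [1,-0.019,-0.044,0,0,0,0]
    - [1,-0.019,-0.044,0,0,0,0]
    - [1,-0.019,-0.044,0,0,0,0]
    - [1,-0.019,-0.044,0,0,0,0]
    - [1,0,0,0.01,0,0,0]
    - [1,0,0,0.01,0,0,0]
    - [1,0,0,0,0,0,0]
    - [1,0,0,0,0,0,0]

```text
time_s: 3.8
eef_pos: [543.9, 18.0, 211.7]
ee_rot: [0.0, -0.11, 0.994, -0.0]
force: [-1.2, -0.5, 0.2]
grip_width: 0.006
grip_force: 0.0
```

```bash
cat > st.py <<'E'
from nav import *
import sys
s=ctrl.sense();M=R().as_matrix()
print(s["time_s"],s["eef_pos"],"F",s["force"],"yaw",np.degrees(np.arctan2(M[1,0],M[0,0])),M[:,2],s["grip_width"])
d=np.array([np.cos(np.radians(-77.4)),np.sin(np.radians(-77.4))]);e=np.array(s["eef_pos"])[:2]-[570.5,-79.5]
print("along",e@d,"lat",e@[-d[1],d[0]])
E
python3 st.py; python3 - <<'E'
from nav import *
n=[]
for k in("top","side"):
    p=ctrl.capture(k);e=proj(p,np.array(ctrl.sense()["eef_pos"]));print(k,e)
    x,y=map(int,e);c=p["img"][max(0,y-50):y+60,max(0,x-55):x+55][:,:,::-1];n.append(cv2.resize(c,(396,400)))
cv2.imwrite("pics/d.png",cv2.hconcat(n))
print(go([550.9,8.3,180]))
E
```

```text
3.8 [543.94  18.05 211.73] F [-1.21 -0.49  0.18] yaw -167.32165860084916 [ 0. -0. -1.] 0.006341220986632089
along -100.98948064035842 lat -4.636626695045208
top [310.52 209.38]
side [323.   160.99]
[ -4.53 -10.74  31.8 ]
```

View pics/d.png

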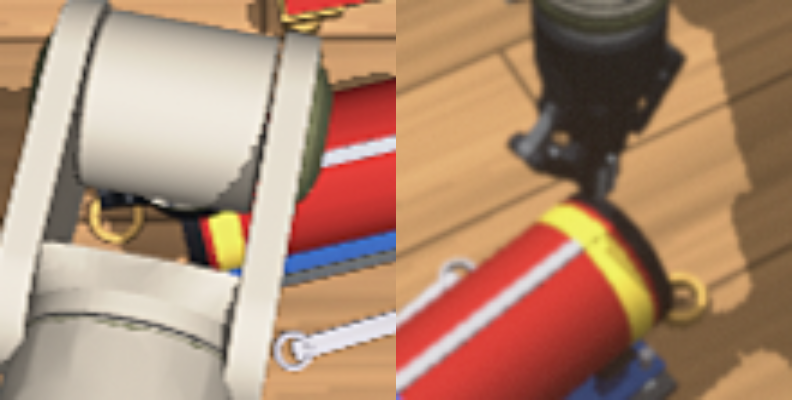

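The side crop shows the shut tips just short of the yellow mark, over the black foot. Next I shift onto the mark and go down close above it.

>>> send_rows:
  targets:
    - [1,-0.0025,-0.0055,0.008,0,0,0]
    - [1,-0.002,-0.0055,0.008,0,0,0]
    - [1,0,0,0.008,0,0,0]
    - [1,0,0,0.007,0,0,0]
    - [1,0,0,0.003,0,0,0]
    - [1,0,0,0,0,0,0]
    - [1,0,0,0,0,0,0]
    - [1,0,0,0,0,0,0]
    - [1,0,0,0,0,0,0]
    - [1,0,0,0,0,0,0]

```text
time_s: 5.15
eef_pos: [550.9, 7.6, 177.4]
ee_rot: [0.0, -0.11, 0.994, -0.0]
force: [0.7, -0.0, 0.4]
grip_width: -0.001
grip_force: 0.0
```

```bash
python3 st.py; python3 - <<'E'
from nav import *
p=ctrl.capture("side");e=proj(p,np.array(ctrl.sense()["eef_pos"]));print(e)
x,y=map(int,e);c=p["img"][y-25:y+25,x-30:x+30][:,:,::-1];cv2.imwrite("pics/e.png",cv2.resize(c,(600,500)))
print(proj(p,np.array([550.9,8.3,172])))
E
```

```text
5.15 [550.93   7.56 177.36] F [ 0.66 -0.01  0.45] yaw -167.38634295939042 [ 0. -0. -1.] -0.0010960009680338497
along -89.23488111940401 lat -0.10148098570034259
[320.58 172.97]
[320.82 174.05]
```

View pics/e.png

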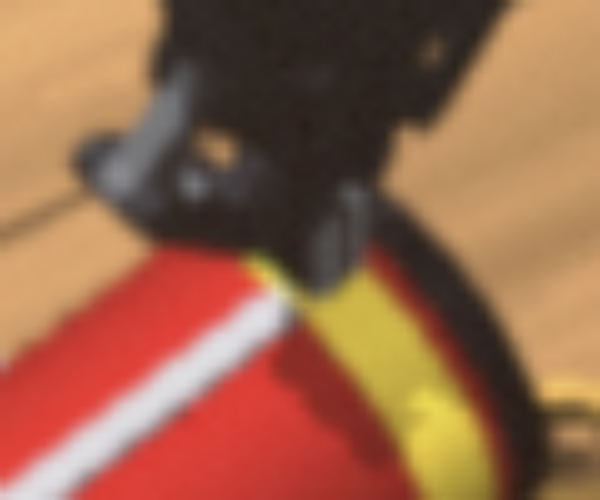

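The tips are over the yellow band, in line with the seam. I'll descend slowly to about the expected contact height.

>>> send_rows:
  targets:
    - [1,0,0.001,0.001,0,0,0]
    - [1,0,0,0.001,0,0,0]
    - [1,0,0,0.001,0,0,0]
    - [1,0,0,0.001,0,0,0]
    - [1,0,0,0.001,0,0,0]
    - [1,0,0,0.001,0,0,0]
    - [1,0,0,0.001,0,0,0]
    - [1,0,0,0,0,0,0]
    - [1,0,0,0,0,0,0]
    - [1,0,0,0,0,0,0]

```text
time_s: 6.45
eef_pos: [550.7, 8.6, 170.4]
ee_rot: [0.0, -0.11, 0.994, -0.0]
force: [-1.4, 0.2, 4.3]
grip_width: 0.001
grip_force: 1.6
```

```bash
python3 st.py
```

```text
6.45 [550.72   8.56 170.37] F [-1.4   0.15  4.35] yaw -167.38377336262056 [ 0. -0. -1.] 0.0012179686816677503
along -90.25172606071598 lat -0.0977728975168303
```

>>> send_rows:
  targets:
    - [1,0,0,0.001,0,0,0]
    - [1,0,0,0.001,0,0,0]
    - [1,0,0,0.001,0,0,0]
    - [1,0,0,0.0005,0,0,0]
    - [1,0,0,0,0,0,0]
    - [1,0,0,0,0,0,0]
    - [1,0,0,0,0,0,0]
    - [1,0,0,0,0,0,0]
    - [1,0,0,0,0,0,0]
    - [1,0,0,0,0,0,0]

```text
time_s: 7.7
eef_pos: [550.7, 8.5, 166.8]
ee_rot: [0.0, -0.11, 0.994, -0.0]
force: [-1.6, -0.1, 5.8]
grip_width: -0.0
grip_force: 2.5
```

```bash
python3 st.py; python3 - <<'E'
from nav import *
F=[]
for _ in range(4):
    p=ctrl.capture("side");F.append(ctrl.sense()["force"][2])
print(F); 
from seg import fit
print(fit(p))
E
```

```text
7.7 [550.72   8.54 166.81] F [-1.59 -0.13  5.76] yaw -167.3859839168712 [ 0. -0. -1.] -0.00046146085579063374
along -90.23427192916915 lat -0.10237077466277764
[np.float64(5.012053637254926), np.float64(6.120038450332558), np.float64(4.408693796349648), np.float64(5.117261130368354)]
[[266, 177, 53, 42, 266]]
(array([575.3, -83.1]), array([ 0.2, -1. ]), np.float64(-83.74170781669557), np.float64(74.22114539374898), np.float64(155.32825497811845), np.float64(3.058206483013339), 266)
```

Contact holds at about 5 mm down and about 5 N. I'll run along the seam at 16 mm/s.

>>> send_rows:
  targets:
    - [1,0,-0.001,0,0,0,0]
    - [1,0,-0.002,0,0,0,0]
    - [1,0,-0.002,0,0,0,0]
    - [1,0,-0.002,0,0,0,0]
    - [1,0,-0.002,0,0,0,0]
    - [1,0,-0.002,0,0,0,0]
    - [1,0,-0.002,0,0,0,0]
    - [1,0,-0.002,0,0,0,0]
    - [1,0,-0.002,0,0,0,0]
    - [1,0,-0.002,0,0,0,0]

```text
time_s: 9.15
eef_pos: [554.9, -10.1, 166.8]
ee_rot: [-0.0, -0.11, 0.994, 0.0]
force: [-0.9, 2.7, 4.6]
grip_width: -0.0
grip_force: 2.5
```

>>> send_rows:
  targets:
    - [1,0,-0.002,0,0,0,0]
    - [1,0,-0.002,0,0,0,0]
    - [1,0,-0.002,0,0,0,0]
    - [1,0,-0.002,0,0,0,0]
    - [1,0,-0.002,0,0,0,0]
    - [1,0,-0.002,0,0,0,0]
    - [1,0,-0.002,0,0,0,0]
    - [1,0,-0.002,0,0,0,0]
    - [1,0,-0.002,0,0,0,0]
    - [1,0,-0.002,0,0,0,0]

```text
time_s: 10.4
eef_pos: [559.2, -29.6, 166.8]
ee_rot: [-0.0, -0.11, 0.994, -0.0]
force: [-0.5, 3.4, 5.0]
grip_width: -0.001
grip_force: 2.5
```

```bash
python3 st.py; python3 - <<'E'
from nav import *
p=ctrl.capture("side");e=proj(p,np.array(ctrl.sense()["eef_pos"]));print(e)
c=p["img"][145:265,225:365][:,:,::-1];cv2.imwrite("pics/f.png",cv2.resize(c,(700,600)))
E
```

```text
10.4 [559.23 -29.63 166.79] F [-0.46  3.44  5.03] yaw -167.38180269481546 [-0. -0. -1.] -0.0007701714814798881
along -51.123945096862045 lat -0.12186134515014287
[308.73 184.32]
```

View pics/f.png

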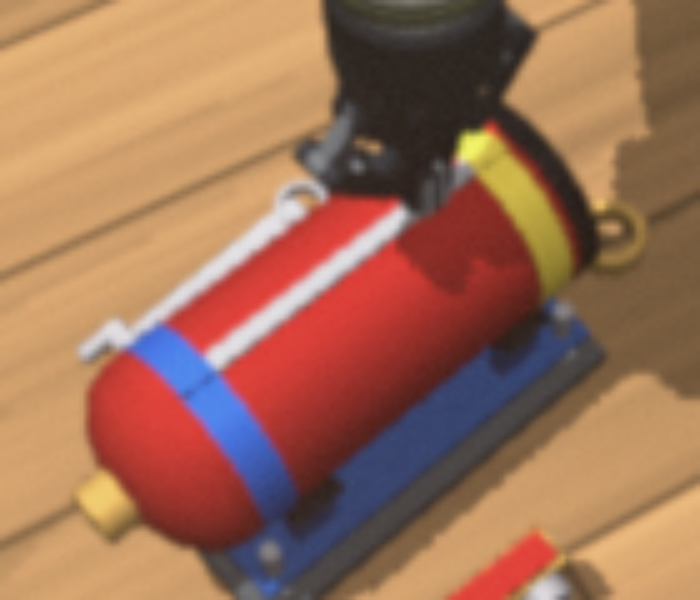

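The shut tips ride on the bead at about (310,187), and nothing else has moved. Continuing.

>>> send_rows:
  targets:
    - [1,0,-0.002,0,0,0,0]
    - [1,0,-0.002,0,0,0,0]
    - [1,0,-0.002,0,0,0,0]
    - [1,0,-0.002,0,0,0,0]
    - [1,0,-0.002,0,0,0,0]
    - [1,0,-0.002,0,0,0,0]
    - [1,0,-0.002,0,0,0,0]
    - [1,0,-0.002,0,0,0,0]
    - [1,0,-0.002,0,0,0,0]
    - [1,0,-0.002,0,0,0,0]

```text
time_s: 11.7
eef_pos: [563.6, -49.1, 166.8]
ee_rot: [-0.0, -0.11, 0.994, 0.0]
force: [-1.1, 3.1, 5.3]
grip_width: -0.001
grip_force: 2.5
```

>>> send_rows:
  targets:
    - [1,0,-0.002,0,0,0,0]
    - [1,0,-0.002,0,0,0,0]
    - [1,0,-0.002,0,0,0,0]
    - [1,0,-0.002,0,0,0,0]
    - [1,0,-0.002,0,0,0,0]
    - [1,0,-0.002,0,0,0,0]
    - [1,0,-0.002,0,0,0,0]
    - [1,0,-0.002,0,0,0,0]
    - [1,0,-0.002,0,0,0,0]
    - [1,0,-0.002,0,0,0,0]

```text
time_s: 12.95
eef_pos: [568.0, -68.7, 166.8]
ee_rot: [-0.0, -0.11, 0.994, 0.0]
force: [-1.5, 3.6, 4.7]
grip_width: -0.003
grip_force: 2.5
```

>>> send_rows:
  targets:
    - [1,0,-0.002,0,0,0,0]
    - [1,0,-0.002,0,0,0,0]
    - [1,0,-0.002,0,0,0,0]
    - [1,0,-0.002,0,0,0,0]
    - [1,0,-0.002,0,0,0,0]
    - [1,0,-0.002,0,0,0,0]
    - [1,0,-0.002,0,0,0,0]
    - [1,0,-0.002,0,0,0,0]
    - [1,0,-0.002,0,0,0,0]
    - [1,0,-0.002,0,0,0,0]

```text
time_s: 14.2
eef_pos: [572.4, -88.2, 166.8]
ee_rot: [0.0, -0.11, 0.994, -0.0]
force: [-1.3, 3.7, 4.1]
grip_width: -0.0
grip_force: 2.5
```

>>> send_rows:
  targets:
    - [1,0,-0.002,0,0,0,0]
    - [1,0,-0.002,0,0,0,0]
    - [1,0,-0.002,0,0,0,0]
    - [1,0,-0.002,0,0,0,0]
    - [1,0,-0.002,0,0,0,0]
    - [1,0,-0.002,0,0,0,0]
    - [1,0,-0.002,0,0,0,0]
    - [1,0,-0.002,0,0,0,0]
    - [1,0,-0.002,0,0,0,0]
    - [1,0,-0.002,0,0,0,0]

```text
time_s: 15.45
eef_pos: [576.7, -107.7, 166.8]
ee_rot: [-0.0, -0.11, 0.994, -0.0]
force: [-1.1, 3.9, 5.7]
grip_width: 0.003
grip_force: 2.5
```

>>> send_rows:
  targets:
    - [1,0,-0.002,0,0,0,0]
    - [1,0,-0.002,0,0,0,0]
    - [1,0,-0.002,0,0,0,0]
    - [1,0,-0.002,0,0,0,0]
    - [1,0,-0.002,0,0,0,0]
    - [1,0,-0.002,0,0,0,0]
    - [1,0,-0.002,0,0,0,0]
    - [1,0,-0.002,0,0,0,0]
    - [1,0,-0.002,0,0,0,0]
    - [1,0,-0.002,0,0,0,0]

```text
time_s: 16.7
eef_pos: [581.1, -127.2, 166.8]
ee_rot: [0.0, -0.11, 0.994, -0.0]
force: [-0.6, 2.4, 4.9]
grip_width: -0.002
grip_force: 2.5
```

```bash
python3 st.py; python3 - <<'E'
from nav import *
p=ctrl.capture("side");e=proj(p,np.array(ctrl.sense()["eef_pos"]));print(e)
c=p["img"][145:265,225:365][:,:,::-1];cv2.imwrite("pics/g.png",cv2.resize(c,(700,600)))
E
```

```text
16.7 [ 581.1  -127.21  166.81] F [-0.59  2.45  4.94] yaw -167.38396077512712 [ 0. -0. -1.] -0.002030130476949295
along 48.8696328987852 lat -0.06644437913375328
[276.23 209.07]
```

View pics/g.png

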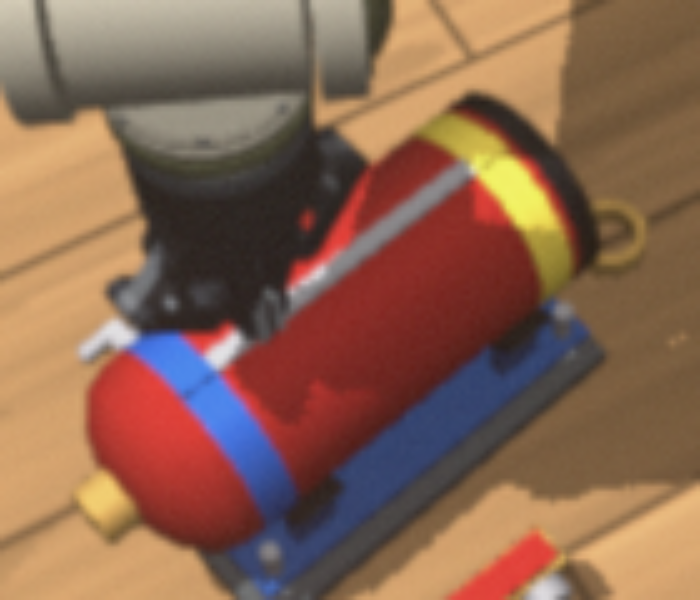

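The tips are still on the bead, about 30 mm short of the blue band, and the shell hasn't moved (neck and band pixels unchanged). About 41 mm remain.

>>> send_rows:
  targets:
    - [1,0,-0.002,0,0,0,0]
    - [1,0,-0.002,0,0,0,0]
    - [1,0,-0.002,0,0,0,0]
    - [1,0,-0.002,0,0,0,0]
    - [1,0,-0.002,0,0,0,0]
    - [1,0,-0.002,0,0,0,0]
    - [1,0,-0.002,0,0,0,0]
    - [1,0,-0.002,0,0,0,0]
    - [1,0,-0.002,0,0,0,0]
    - [1,0,-0.002,0,0,0,0]

```text
time_s: 18.0
eef_pos: [585.5, -146.7, 166.8]
ee_rot: [-0.0, -0.11, 0.994, -0.0]
force: [-0.7, 3.7, 5.1]
grip_width: 0.0
grip_force: 2.5
```

>>> send_rows:
  targets:
    - [1,0,-0.002,0,0,0,0]
    - [1,0,-0.002,0,0,0,0]
    - [1,0,-0.002,0,0,0,0]
    - [1,0,-0.002,0,0,0,0]
    - [1,0,-0.002,0,0,0,0]
    - [1,0,-0.002,0,0,0,0]
    - [1,0,-0.002,0,0,0,0]
    - [1,0,-0.002,0,0,0,0]
    - [1,0,-0.002,0,0,0,0]
    - [1,0,-0.002,0,0,0,0]

```text
time_s: 19.25
eef_pos: [589.8, -166.3, 166.8]
ee_rot: [-0.0, -0.11, 0.994, -0.0]
force: [-1.1, 3.8, 4.6]
grip_width: -0.001
grip_force: 2.5
```

>>> send_rows:
  targets:
    - [1,0,-0.001,0,0,0,0]
    - [1,0,0,0,0,0,0]
    - [1,0,0,0,0,0,0]
    - [1,0,0,0,0,0,0]
    - [1,0,0,0,0,0,0]
    - [1,0,0,0,0,0,0]
    - [1,0,0,0,0,0,0]
    - [1,0,0,0,0,0,0]
    - [1,0,0,0,0,0,0]
    - [1,0,0,0,0,0,0]

```text
time_s: 20.5
eef_pos: [590.1, -167.2, 166.8]
ee_rot: [0.0, -0.11, 0.994, -0.0]
force: [1.1, 0.0, 4.9]
grip_width: -0.001
grip_force: 2.5
```

```bash
python3 st.py; python3 - <<'E'
from nav import *
p=ctrl.capture("side");e=proj(p,np.array(ctrl.sense()["eef_pos"]));print(e)
c=p["img"][145:265,225:365][:,:,::-1];cv2.imwrite("pics/k.png",cv2.resize(c,(700,600)))
E
```

```text
20.5 [ 590.05 -167.21  166.85] F [1.11 0.04 4.85] yaw -167.38465414491455 [ 0. -0. -1.] -0.0012833642548850006
along 89.86288921537356 lat -0.05156791486956986
[262.24 219.72]
```

View pics/k.png

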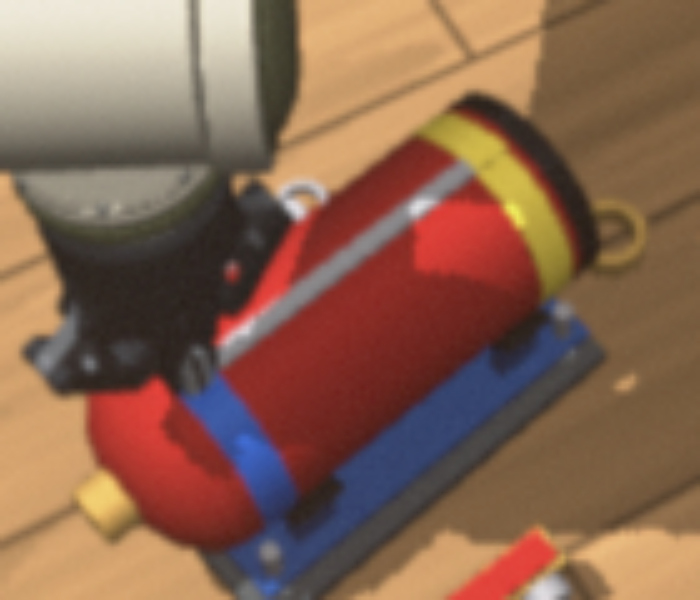

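The tips rest on the blue mark at about (265,221), at about 5 N and about 5 mm down, and the shell is where it was. Handing in.

```bash
python3 -c "
from rig import ctrl
print(ctrl.finish_job())"
```

```text
the job is handed in; nothing more can be done
None
```

I touched the yellow mark, ran the closed fingertips along the whole seam at about 5 N with the cradle about 5 mm down, and handed the job in at about 20.6 s with the tips resting on the blue mark; the shell showed no shift in the camera views, and no verdict was returned.

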